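# Lay out a 35 mm film-loading kit in the tray before lights-out

## Task

I am about to load a 35 mm film in the dark, so lay the kit out in the developing tray in working order, where I can find it by touch: the 35 mm cassette and the cassette opener at the end of the tray away from the film tank, the 35 mm reel in the middle, and the tank's centre column at the end next to the tank. Set each one flat on the tray's floor, standing or lying the way up it is now, with nothing leaning on anything. The 120 roll film and the reel set wide for 120 must stay where they are, and do not shove the tank or the jug.

Things in the scene. Friction and masses are not known exactly. Their poses are not given: they have to be found in the camera images.
- tray: Red plastic developing tray, fixed to the bench. Inner floor 204 mm (x) by 262 mm (y), 3 mm above the bench, flat; walls flare outward to a rim 52 mm above the bench that measures 252 by 310 mm overall. Origin: centre of its underside, on the bench. Its x axis points roughly away from the robot (within 0.2 rad), y runs along its length, towards the robot's left; its two ends are at +y and -y. It has no marks inside: the end thirds begin about 45 mm from the middle.
- tank: Open black plastic film developing tank, 105 mm across at the rim, 135 mm tall, standing loose on the bench beside one end of the tray (left or right: which one differs from start to start), its centre about 235 mm from the tray's. Origin: centre of its underside. Its side tells which end of the tray is the tank end. It is not handled.
- cassette_mid (a point): 35 mm film cassette, dark metal can 25 mm in diameter and 44 mm tall, standing on its flat end, with a spool knob 11 mm across and 6 mm high on top (50 mm in all). A felt lip 5 mm wide sticks out 5 mm from its side in the direction of its x axis. Point: on the axis, 25 mm above its underside; z up along the axis. About 30 g.
- opener_mid (a point): Grey plastic cassette opener lying flat, 84 mm long and 16 mm thick: a straight handle 18 mm wide and 50 mm long, then a ring head 35 mm across with a small steel claw. x runs along it from handle to ring. Point: on the handle, 8 mm above the underside, 32 mm from the handle's free end and 52 mm from the ring's far end, near the centre of mass. About 35 g.
- reel35_mid (a point): White plastic film reel (grooved, with greyish spiral ridges) set narrow for 35 mm film, lying flat with its axis upright: two flanges 88 mm in diameter, 5 mm thick, 35 mm apart (upper flange's top 45 mm above its underside), and a hub tube 34 mm in outside diameter, open bore 27 mm, whose collar stands 12 mm proud of the upper flange, to 57 mm. It can be gripped by the outside of the collar. Point: on the axis, 28.5 mm above its underside; z up. About 60 g.
- column_mid (a point): Centre column of the film tank: black plastic tube 26 mm in diameter standing on a round foot 56 mm across and 5 mm thick, 112 mm tall in all. Point: on the axis, 56 mm above its underside; z up. About 50 g.
- roll120_mid (a point): A 120 roll film standing on end, a plain spool 25 mm across and 63 mm tall with grey backing paper, longer than the cassette, with no knob and no lip. Point: on the axis, 31.5 mm above its underside.
- reel120_mid (a point): The same kind of white reel set wide for 120 film, 88 mm in diameter; upper flange's top 72 mm and collar's top 84 mm above its underside. Point: on the axis, 42 mm above its underside.
- jug: Clear plastic measuring jug, 80 mm across the rim, 125 mm tall, with a handle reaching 73 mm from its axis towards its x axis; loose, standing beside the end of the tray opposite to the tank. Origin: centre of its underside. It is not handled.

How it is judged:
By the outcome, as a careful person would: the job done as asked, in the order asked, and still so for the second after the job is handed in, with the robot touching nothing.
It also fails if it takes over 109 s, if anything falls off the work surface, if the arm or the gripper's body presses on something with over 40 N, if the wrist force passes 120 N, or if a joint passes its speed limit or range.

## Robot

A 6-joint arm with a two-finger parallel gripper is mounted at the origin on the work surface. World frame = base frame: x ahead of the robot, y to its left, z up, the work surface at z = 0. Lengths are in mm, angles in degrees, forces in N, time in s.
With the tool pointing down it reaches from about 350 to 850 mm from the base axis. Payload 8.1 kg.
Tool frame: the origin (TCP) lies at the centre of the arm's flange, where the gripper is bolted on; the fingertips stand 173 mm ahead of it and the grasp point (between the pads) lies 155 mm ahead of it; z points along the fingers, y is the line along which they close (so a half turn about z gives the same grasp; the last joint's range is limited). The gripper opens to 85 mm and grips with 20 to 120 N. Pads are 22 mm wide; open, the fingers measure 114 mm over their backs; the gripper's body (76 mm by 85 mm) begins 54 mm behind the grasp point. The pads swing forward as they close: fully open they stand 13 mm farther back than shut.
Start: joints at [-71.012, 7.471, 85.268, -0, 87.261, -4.893], TCP at [242.922, -548.631, 404.692] pointing down, gripper open.
Joint ranges: [-169.43, 169.43], [-51.17, 129.36], [1.28, 143.12], [-76.62, 256.62], [0, 156.53], [-152.29, 152.29]. Speed limits (degrees/s): [136.94, 136.94, 159.86, 180, 180, 180].

## Interface

Orientations are given as [roll, pitch, yaw] about the fixed x, y, z axes, in that order (R = Rz(yaw) Ry(pitch) Rx(roll)).
In Python, from bench import * gives the robot as it stands.
- The arm moves only by the shell command python3 -m jog 'ROWS' [FORCE]. ROWS is text: rows parted by semicolons, each of 7 numbers parted by spaces: the shift along the tool's x, y, z scaled (see below), then the turn, a rotation vector about the tool's x, y, z scaled (see below), then the closure, from -1 (fully open) to 1 (shut). In form: tx ty tz wx wy wz hand; .... A call has 1 to 5 rows; each row shifts and turns the commanded pose from where the row before left it, along the tool's axes as they then stand; what a row does not reach is not made up. The controller multiplies each number of a shift by 0.1 m and each number of a turn by 60 degrees. A row lasts 1/8 s, in which the tool goes at most 62.5 mm and 10.7 degrees, less where a joint would pass 70% of its speed; a pose out of reach is approached as far as the arm can. A call with a number of a shift or a turn outside -1 to 1 is refused whole. A call with a gripper value outside its range is refused whole. The fingers move at their own pace and stop on an object; FORCE is the grip in N (left out, the last holds). Time passes only in rows, so rows that do not move let the fingers close. It gives the time, the measured TCP pose, the force, the opening and the grip force at its end, in the units of the state.
- sense(): the state, without advancing time (a new reading comes with each control period).
- snapshot(name): name is "scene" or "side" or "wrist"; returns a dict with "img" (480x640x3 uint8, red, green, blue), "fx", "fy", "cx", "cy" (pixels), "dist" ([k1, k2, p1, p2, k3] as OpenCV has them; the pictures are not rectified), "extrinsics" (4x4, takes a point from camera to world coordinates). Camera axes: x right, y down, z forward; pixel columns grow to the right and rows downward; lengths in mm; the calibration is good to about 2 mm. A picture is of the moment at which its call begins. There is no depth.
- hand_in(): hands the job in; it is judged then, once.
The state is a dict: "time": time; "joint_pos": joint angles; "qd": joint speeds; "joint_efforts": joint torques, N m; "tool_pos": TCP position; "tcp_rot": TCP orientation; "ft_force": force on the tool from outside, world axes, zero at the start; "wrist_torque": the same for the moment, N m; "finger_gap": finger opening in mm; "grip_force": force on a finger pad.
Only numpy, scipy, OpenCV 4.12 (cv2) and the standard library are available. Lean on these libraries where they do the work, as an engineer would, in place of code of your own. Each camera call takes 0.05 s, during which the arm holds its last target. There are 200 camera calls.

## Working session

There is one attempt and no reset: what is moved stays moved. The work goes in short steps, Python scripts to look and compute and a shell command to move; the robot and the scene stay as the last step left them, time stands still between calls to the robot, and variables do not carry over. Pictures are saved under pics/ and viewed, at most 16 in all, crops included, and the job is handed in when it is done.

```bash
mkdir -p pics; ls; python3 - <<'E'
from bench import *
import cv2,numpy as np
s=sense();print(s)
for n in("scene","side","wrist"):
    d=snapshot(n);cv2.imwrite(f"pics/{n}0.png",d["img"][:,:,::-1]);print(n,d["fx"],d["cx"],d["cy"],d["dist"]);print(np.round(d["extrinsics"],3).tolist())
E
```

```text
pics
{'time': 0.0, 'joint_pos': array([-7.10123689e+01,  7.51707643e+00,  8.53292990e+01,  4.17504227e-04,
        8.72619552e+01, -4.89453576e+00]), 'qd': array([ 0.02536452, -0.03695644, -0.09346784,  0.07338815,  0.07467597,
       -0.03865926]), 'joint_efforts': array([-1.73495268e-03, -5.69382119e+01, -5.00567079e+01, -5.87019331e-04,
        1.45712882e-02, -3.09534346e-05]), 'tool_pos': array([ 242.84738291, -548.40844393,  403.62341962]), 'tcp_rot': array([-1.79892100e+02, -9.65844112e-03,  2.38821374e+01]), 'ft_force': array([-0.5928242 ,  0.27872671,  0.27519322]), 'wrist_torque': array([ 0.00970012,  0.05937061, -0.02977691]), 'grip_force': 0.0, 'finger_gap': 85.30886419083537}
scene 570.5041606080614 323.36804391246955 249.48256330233136 [-0.12672051  0.          0.          0.          0.        ]
[[0.774, 0.353, -0.526, 1155.217], [0.633, -0.448, 0.631, -793.985], [-0.013, -0.821, -0.57, 803.732], [0.0, 0.0, 0.0, 1.0]]
side 614.4530728056156 315.20129876856527 243.63950219258757 [-0.16675816  0.          0.          0.          0.        ]
[[-0.986, -0.088, 0.143, 298.514], [-0.168, 0.562, -0.81, 1046.801], [-0.009, -0.823, -0.569, 808.794], [0.0, 0.0, 0.0, 1.0]]
wrist 351.6702944273427 321.64394719077353 241.64194868395677 [-0.03124927  0.          0.          0.          0.        ]
[[0.405, -0.872, -0.275, 313.479], [-0.914, -0.387, -0.12, -517.628], [-0.002, 0.3, -0.954, 373.401], [0.0, 0.0, 0.0, 1.0]]
```

View pics/scene0.png

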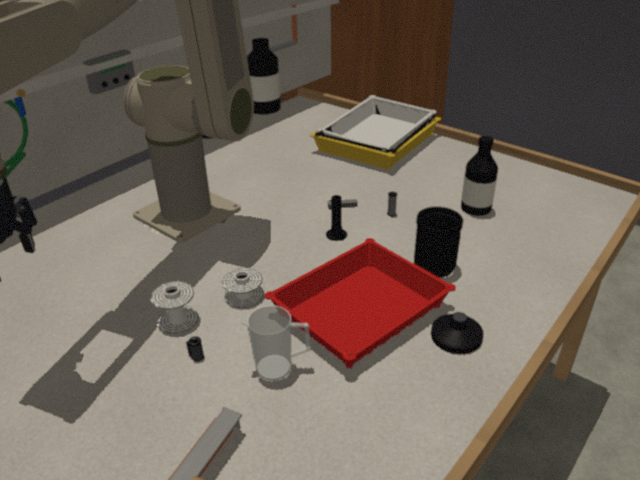

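View pics/side0.png

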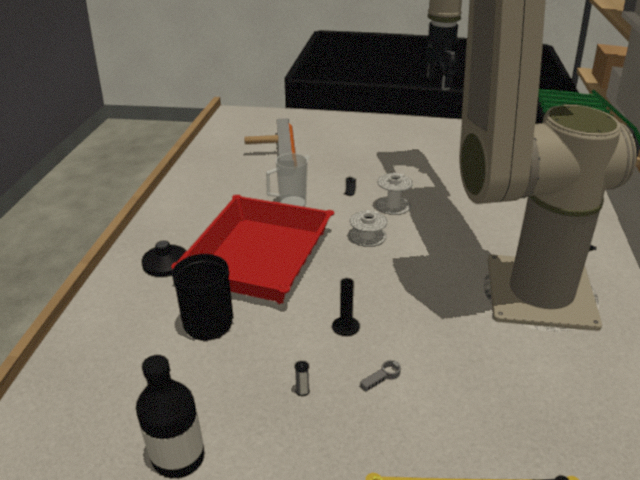

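The scene view shows the tank at the +y end (435,240), the jug at the -y end (272,345), the cassette at (195,348), the 35 mm reel at (242,287), the column at (336,218), the opener at (342,203), the 120 roll at (392,204) and the wide reel at (175,305). The side view agrees. Next I take finer crops for measuring.

```bash
cat > h.py <<'E'
import numpy as np,cv2,json
def K(d): return np.array([[d["fx"],0,d["cx"]],[0,d["fy"],d["cy"]],[0,0,1.]])
def p2w(d,px,z):
    u=cv2.undistortPoints(np.array(px,float).reshape(-1,1,2),K(d),np.array(d["dist"],float))[:,0]
    E=np.array(d["extrinsics"]);r=np.c_[u,np.ones(len(u))]@E[:3,:3].T;o=E[:3,3]
    z=np.broadcast_to(z,len(u));return o+r*((z-o[2])/r[:,2])[:,None]
def w2p(d,P):
    E=np.linalg.inv(np.array(d["extrinsics"]));P=np.array(P,float).reshape(-1,3)
    return cv2.projectPoints(P,cv2.Rodrigues(E[:3,:3])[0],E[:3,3],K(d),np.array(d["dist"],float))[0][:,0]
E
python3 - <<'E'
from bench import *
from h import *
a=cv2.imread("pics/scene0.png");b=cv2.imread("pics/side0.png")
R=lambda im,x,y,w,h,s:cv2.resize(im[y:y+h,x:x+w],None,fx=s,fy=s,interpolation=cv2.INTER_CUBIC)
# scene: left half reels/cassette (145,260)-(270,370) x3 ; right column/opener/roll (315,180)-(405,250)
c=np.zeros((600,800,3),np.uint8)
c[:300,:400]=R(a,145,265,133,100,3.0)[:300,:].copy() if 0 else cv2.resize(a[265:365,145:278],(400,300),interpolation=cv2.INTER_CUBIC)
c[:300,400:]=cv2.resize(a[170:245,315:415],(400,300),interpolation=cv2.INTER_CUBIC)
c[300:,:400]=cv2.resize(b[165:265,335:468],(400,300),interpolation=cv2.INTER_CUBIC)
c[300:,400:]=cv2.resize(b[275:400,290:457],(400,300),interpolation=cv2.INTER_CUBIC)
c=cv2.convertScaleAbs(c,alpha=1.5)
cv2.imwrite("pics/c1.png",c)
E
```

```text
(no output)
```

View pics/c1.png

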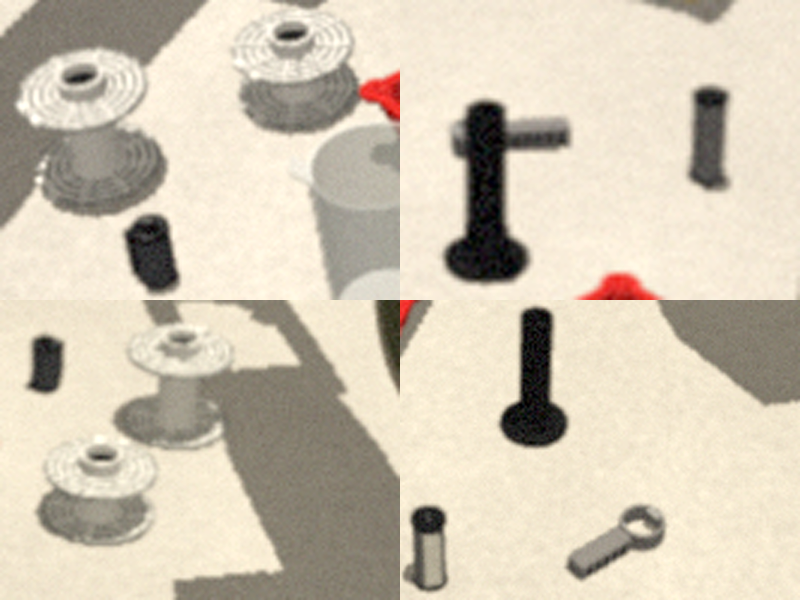

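The crops show the cassette's top at (148,226) and its lip, the reel35 bore at (292,34), the column's top at (486,106) and foot at (486,258), and the opener lying with its ring nearer the robot. I triangulate these now.

```bash
python3 - <<'E'
from bench import *
from h import *
A=snapshot("scene");B=snapshot("side")
TL=lambda u,v:(145+u*.3325,265+v/3); TR=lambda u,v:(315+(u-400)/4,170+v/4)
BL=lambda u,v:(335+u*.3325,165+(v-300)/3); BR=lambda u,v:(290+(u-400)*.4175,275+(v-300)/2.4)
L=[("reel35",TL(292,34),BL(101,455),57),("reel120",TL(80,76),BL(182,342),84),("cass top",TL(148,226),BL(47,342),47),
("coltop",TR(486,106),BR(537,314),112),("colfoot",TR(486,258),BR(534,422),5),("roll top",TR(711,96),BR(429,518),63),
("op ring",TR(460,136),BR(641,526),12),("op end",TR(568,131),BR(575,566),8),
("tray far-left",(370,243),(175,262),52),("t NL?",(370,243),(281,295),52),("t far-left",(453,288),(175,262),52),("t nr",(272,296),(333,213),52),("t fr",(349,357),(238,199),52),
("cassbottom",TL(158,282),BL(44,384),2),("jug",(271,320),(292,163),125),("tank",(439,222),(201,268),135)]
for n,a,b,z in L: print(n,p2w(A,[a],z)[0].round(),p2w(B,[b],z)[0].round())
E
```

```text
reel35 [ 393. -156.   57.] [ 385. -151.   57.]
reel120 [ 341. -302.   84.] [ 333. -292.   84.]
cass top [ 456. -346.   47.] [ 449. -342.   47.]
coltop [398. 167. 112.] [396. 163. 112.]
colfoot [402. 162.   5.] [395. 168.   5.]
roll top [453. 338.  63.] [448. 341.  63.]
op ring [300. 263.  12.] [302. 276.  12.]
op end [350. 319.   8.] [346. 319.   8.]
tray far-left [531. 126.  52.] [769.  81.  52.]
t NL? [531. 126.  52.] [525. 151.  52.]
t far-left [767.  96.  52.] [769.  81.  52.]
t nr [ 485. -160.   52.] [ 469. -162.   52.]
t fr [ 716. -200.   52.] [ 707. -191.   52.]
cassbottom [ 460. -350.    2.] [ 452. -347.    2.]
jug [ 595. -271.  125.] [ 584. -258.  125.]
tank [672. 186. 135.] [663. 197. 135.]
```

```bash
python3 -m jog '0 0 0 0 0 0.133 -1;0 0 0 0 0 0.133 -1;0 0 0 0 0 0.133 -1;0 0 0.4 0 0 0 -1;0 0 0.4 0 0 0 -1'
python3 -m jog '0.42 -0.41 0 0 0 0 -1;0.42 -0.41 0 0 0 0 -1;0.42 -0.41 0 0 0 0 -1;0.42 -0.41 0 0 0 0 -1;0.42 -0.41 0 0 0 0 -1'
python3 -m jog '0 0 0 0 0 0 0'
python3 - <<'E'
from bench import *
from h import *
d=snapshot("wrist");cv2.imwrite("pics/w1.png",d["img"][:,:,::-1])
print(sense()["tool_pos"],sense()["tcp_rot"],sense()["finger_gap"])
print(w2p(d,[[453,-344,44],[389,-153,57],[337,-297,84],[453,-344,0]]).round())
E
```

```text
time: 0.88
tool_pos: [243.0, -548.8, 324.3]
tcp_rot: [179.9, -0.0, -0.1]
ft_force: [0.7, -0.7, 0.1]
finger_gap: 85.5
grip_force: 0.0
time: 1.5
tool_pos: [454.2, -342.4, 324.8]
tcp_rot: [180.0, -0.0, -0.1]
ft_force: [0.5, -1.0, 0.6]
finger_gap: 84.9
grip_force: 0.0
time: 1.62
tool_pos: [455.6, -340.8, 324.6]
tcp_rot: [-180.0, -0.0, 0.2]
ft_force: [-0.1, -0.2, 0.4]
finger_gap: 69.7
grip_force: 0.0
[ 454.27890709 -342.32763035  324.55670705] [-1.79993920e+02  1.44545048e-02  1.58393007e-01] 62.6068439949565
[[326. 243.]
 [ 80. 325.]
 [262. 408.]
 [325. 228.]]
```

View pics/w1.png

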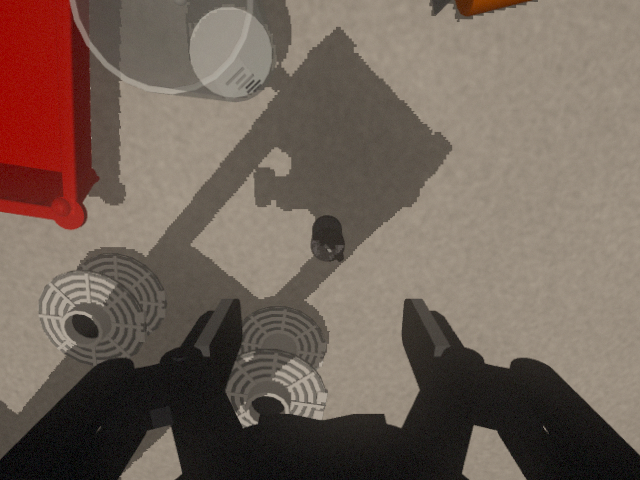

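```bash
python3 - <<'E'
from bench import *
from h import *
d=snapshot("wrist");im=d["img"][:,:,::-1]
c=cv2.resize(im[200:280,275:382],(800,600),interpolation=cv2.INTER_CUBIC);cv2.imwrite("pics/w2.png",cv2.convertScaleAbs(c,alpha=2.0))
print(p2w(d,[[328,246],[84,325],[269,405],[72,212]],[44,57,84,52]).round(1))
E
```

```text
[[ 449.3 -347.4   44. ]
 [ 388.2 -157.9   57. ]
 [ 338.3 -304.    84. ]
 [ 476.9 -164.1   52. ]]
```

View pics/w2.png

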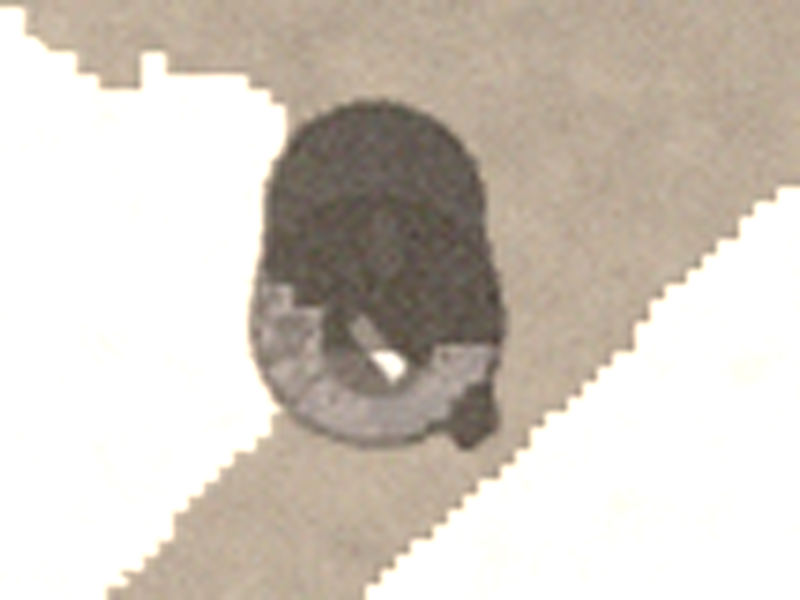

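Top circle is centred at pixel (325.6,242.7), i.e. (453,-344). The lip points at about -135°, so I grip with yaw 45.

```bash
python3 -m jog '0 0.02 0 0 0 -0.15 -0.3;0 0 0 0 0 -0.15 -0.3;0 0 0 0 0 -0.15 -0.3;0 0 0 0 0 -0.15 -0.3;0 0 0 0 0 -0.15 -0.3'
python3 -m jog '0 0 0.5 0 0 0 -0.3;0 0 0.5 0 0 0 -0.3;0 0 0.2 0 0 0 -0.3;0 0 0.13 0 0 0 -0.3;0 0 0.08 0 0 0 -0.3'
python3 -m jog '0 0 0 0 0 0 -0.3;0 0 0 0 0 0 -0.3'
```

```text
time: 2.35
tool_pos: [451.8, -347.4, 324.6]
tcp_rot: [-180.0, 0.0, 45.1]
ft_force: [0.6, -0.2, -0.0]
finger_gap: 55.4
grip_force: 0.0
time: 2.98
tool_pos: [453.5, -346.7, 184.5]
tcp_rot: [179.9, -0.0, 44.9]
ft_force: [-0.2, 0.3, 0.3]
finger_gap: 55.3
grip_force: 0.0
time: 3.22
tool_pos: [453.7, -346.3, 185.0]
tcp_rot: [179.9, -0.0, 44.9]
ft_force: [0.4, -0.6, -0.6]
finger_gap: 55.7
grip_force: 0.0
```

```bash
python3 -m jog '0.01 -0.018 0.03 0 0 0 -0.3;0 0 0 0 0 0 1;0 0 0 0 0 0 1;0 0 0 0 0 0 1;0 0 0 0 0 0 1' 30
python3 -m jog '0 0 0 0 0 0 1;0 0 -0.1 0 0 0 1;0 0 -0.3 0 0 0 1;0 0 -0.5 0 0 0 1;0 0 0 0 0 0 1'
python3 - <<'E'
from bench import *
from h import *
d=snapshot("wrist");cv2.imwrite("pics/w3.png",cv2.resize(d["img"][:,:,::-1],(480,360)))
E
```

```text
time: 3.85
tool_pos: [452.7, -343.9, 180.9]
tcp_rot: [180.0, -0.0, 44.9]
ft_force: [-0.2, 0.2, 3.0]
finger_gap: 24.3
grip_force: 29.4
time: 4.47
tool_pos: [454.2, -345.4, 276.5]
tcp_rot: [179.5, -0.0, 44.9]
ft_force: [0.1, -0.7, -0.3]
finger_gap: 24.4
grip_force: 29.5
```

View pics/w3.png

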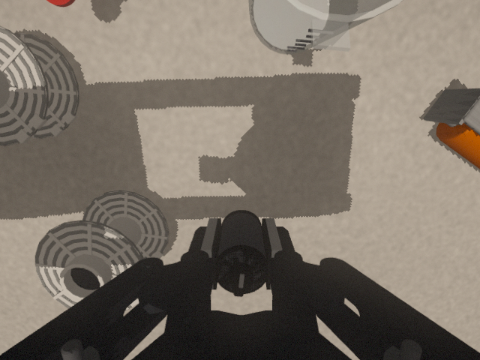

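The cassette is held upright between the pads. Now carry it over the rim, clear of the jug.

```bash
python3 -m jog '0 0 -0.55 0 0 0 1;0.59 -0.04 0 0 0 0 1;0.59 -0.04 0 0 0 0 1;0.59 -0.03 0 0 0 0 1;0.59 -0.03 0 0 0 0 1'
python3 -m jog '0.59 -0.04 0 0 0 0 1;0 0 0 0 0 0 1;0 0 0 0 0 0 1'
python3 - <<'E'
from bench import *
from h import *
d=snapshot("wrist");cv2.imwrite("pics/w4.png",d["img"][:,:,::-1])
E
```

```text
time: 5.15
tool_pos: [610.3, -165.6, 324.1]
tcp_rot: [-179.9, 0.1, 44.9]
ft_force: [0.8, -0.6, -0.7]
finger_gap: 23.7
grip_force: 29.6
time: 5.52
tool_pos: [648.2, -122.5, 324.0]
tcp_rot: [-179.9, 0.1, 45.0]
ft_force: [-0.9, -0.8, -0.6]
finger_gap: 24.1
grip_force: 29.7
```

View pics/w4.png

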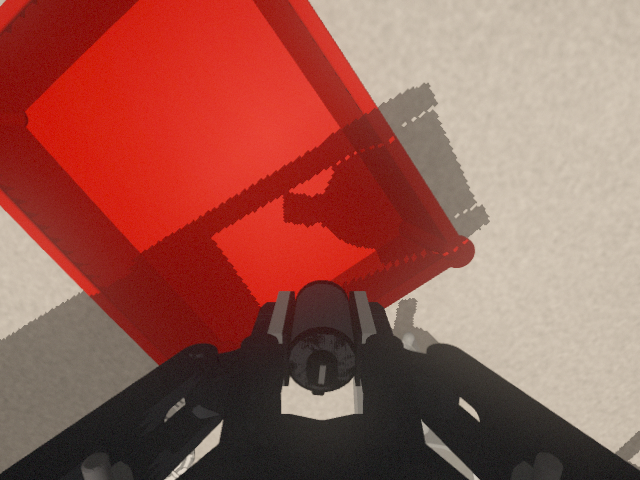

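```bash
python3 - <<'E'
from bench import *
from h import *
d=snapshot("wrist")
print(p2w(d,[[25,112],[400,222],[462,250]],[3,3,52]).round(1), w2p(d,[[542,114,3],[700,-178,3],[712,-196,52]]).round())
E
```

```text
[[ 546.7  110.1    3. ]
 [ 696.9 -169.     3. ]
 [ 716.1 -200.3   52. ]] [[ 18. 113.]
 [410. 227.]
 [454. 250.]]
```

```bash
python3 -m jog '0 0 0.5 0 0 0 1;0 0 0.5 0 0 0 1;0 0 0.25 0 0 0 1;0 0 0.08 0 0 0 1;0 0 0 0 0 0 1'
python3 -m jog '0 0 0 0 0 0 1;0 0 0.03 0 0 0 1;0 0 0 0 0 0 1;0 0 0.015 0 0 0 1;0 0 0 0 0 0 1'
```

```text
time: 6.25
tool_pos: [648.5, -123.6, 193.1]
tcp_rot: [180.0, -0.0, 44.9]
ft_force: [-0.5, -0.8, -0.1]
finger_gap: 24.2
grip_force: 29.7
time: 6.88
tool_pos: [648.6, -122.7, 188.0]
tcp_rot: [-180.0, 0.0, 44.9]
ft_force: [-0.6, 0.1, -0.6]
finger_gap: 24.1
grip_force: 29.7
```

```bash
python3 -m jog '0 0 0.02 0 0 0 1;0 0 0 0 0 0 1;0 0 0 0 0 0 1'; python3 -m jog '0 0 0.015 0 0 0 1;0 0 0 0 0 0 1;0 0 0 0 0 0 1'
```

```text
time: 7.25
tool_pos: [648.7, -122.7, 186.1]
tcp_rot: [-180.0, 0.0, 44.9]
ft_force: [-0.2, -0.1, -0.6]
finger_gap: 24.2
grip_force: 29.7
time: 7.62
tool_pos: [648.6, -122.8, 184.7]
tcp_rot: [-180.0, 0.0, 44.9]
ft_force: [0.5, -0.8, -0.8]
finger_gap: 24.3
grip_force: 29.7
```

```bash
python3 -m jog '0 0 0.01 0 0 0 1;0 0 0 0 0 0 1;0 0 0 0 0 0 1'; python3 -m jog '0 0 0.008 0 0 0 1;0 0 0 0 0 0 1;0 0 0 0 0 0 1'
```

```text
time: 8.0
tool_pos: [648.8, -122.8, 183.9]
tcp_rot: [180.0, -0.0, 44.9]
ft_force: [-0.4, 0.4, 1.2]
finger_gap: 24.3
grip_force: 29.7
time: 8.38
tool_pos: [648.8, -122.8, 183.9]
tcp_rot: [180.0, -0.0, 44.9]
ft_force: [-4.0, 1.1, 7.8]
finger_gap: 24.1
grip_force: 30.4
```

```bash
python3 -m jog '0 0 -0.005 0 0 0 0.3;0 0 0 0 0 0 -0.1;0 0 0 0 0 0 -0.1;0 0 0 0 0 0 -0.1;0 0 -0.3 0 0 0 -0.1'
python3 -m jog '0 0 -0.6 0 0 0 -0.1;0 0 -0.5 0 0 0 -0.1;0.07 -0.58 0 0 0 0 -0.1;0.07 -0.58 0 0 0 0 -0.1;0.07 -0.58 0 0 0 0 -0.1'
python3 -m jog '0.07 -0.58 0 0 0 0 -0.1;0.07 -0.58 0 0 0 0 -0.1;0.07 -0.58 0 0 0 0 -0.1;0.07 -0.58 0 0 0 0 -0.1;0.07 -0.58 0 0 0 0 -0.1'
python3 -m jog '0.07 -0.58 0 0 0 0 -0.1;0 0 0 0 0 0 -0.1;0 0 0 0 0 0 -0.1'
python3 - <<'E'
from bench import *
from h import *
d=snapshot("wrist");a=d["img"][:,:,::-1];b=snapshot("scene")["img"][:,:,::-1]
cv2.imwrite("pics/w5.png",np.hstack([cv2.resize(a,(480,360)),cv2.resize(b[230:380,250:460],(320,229))[:229].copy() if 0 else cv2.copyMakeBorder(cv2.resize(b[230:380,250:460],(320,229)),0,131,0,0,cv2.BORDER_CONSTANT)]))
cv2.imwrite("pics/w5full.png",a)
E
```

```text
time: 9.0
tool_pos: [647.0, -122.3, 210.2]
tcp_rot: [-179.7, 0.2, 44.9]
ft_force: [0.1, -0.0, 0.2]
finger_gap: 46.9
grip_force: 0.0
time: 9.62
tool_pos: [539.4, 16.3, 323.5]
tcp_rot: [180.0, -0.0, 44.9]
ft_force: [1.0, 1.0, -0.4]
finger_gap: 46.8
grip_force: 0.0
time: 10.25
tool_pos: [359.2, 246.4, 323.7]
tcp_rot: [180.0, -0.1, 44.9]
ft_force: [1.6, -0.4, -0.6]
finger_gap: 46.6
grip_force: 0.0
time: 10.62
tool_pos: [324.6, 291.2, 323.5]
tcp_rot: [180.0, -0.0, 45.0]
ft_force: [0.8, -0.2, -0.3]
finger_gap: 47.2
grip_force: 0.0
```

View pics/w5.png

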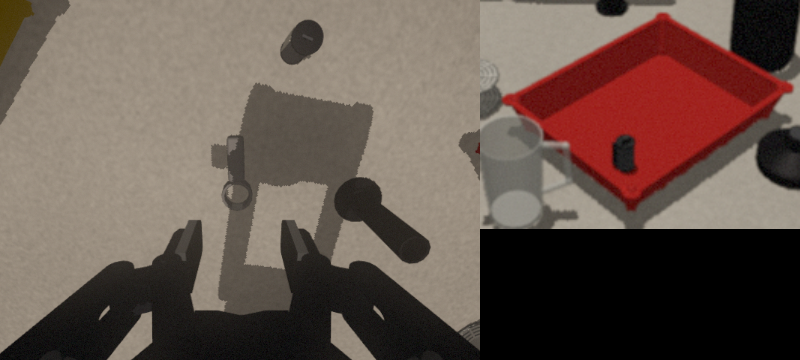

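The cassette stands in the tray. The opener's handle end is at (314,183) and its ring at (316,258) in full-frame pixels; the column foot is at (478,266) and its top at (552,331).

```bash
python3 - <<'E'
from bench import *
from h import *
d=snapshot("wrist")
P=p2w(d,[[314,182],[316,258],[478,266],[552,331]],[16,16,5,112]);print(P.round(1))
v=P[1]-P[0];L=np.hypot(*v[:2]);print(L,np.degrees(np.arctan2(v[1],v[0])))
v/=L;print(P[0]+32*v,P[1]-34.5*v)
cv2.imwrite("pics/w6.png",cv2.convertScaleAbs(cv2.resize(d["img"][160:290,260:380,::-1],(552,598),interpolation=cv2.INTER_CUBIC),alpha=1.7))
E
```

```text
[[349.  321.4  16. ]
 [304.9 275.8  16. ]
 [397.4 166.2   5. ]
 [397.2 166.9 112. ]]
63.46487681235752 -133.99889399444692
[326.74507856 298.41763482  16.        ] [328.85341014 300.60096042  16.        ]
```

View pics/w6.png

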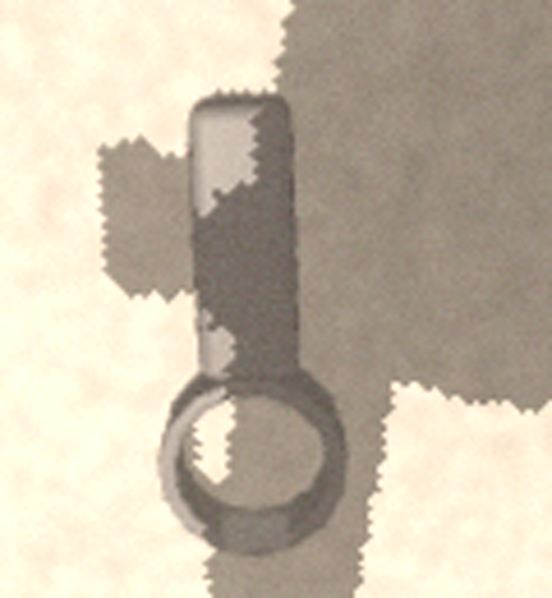

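```bash
python3 -m jog '0.066 -0.045 0 0 0 -0.025 -0.1;0 0 0.5 0 0 0 -0.1;0 0 0.5 0 0 0 -0.1;0 0 0.3 0 0 0 -0.1;0 0 0.1 0 0 0 -0.1'
python3 -m jog '0 0 0 0 0 0 -0.1;0 0 0.04 0 0 0 -0.1;0 0 0 0 0 0 -0.1;0 0 0 0 0 0 -0.1'
```

```text
time: 11.4
tool_pos: [325.6, 298.3, 181.3]
tcp_rot: [-180.0, 0.2, 46.4]
ft_force: [0.4, -0.4, 0.0]
finger_gap: 46.9
grip_force: 0.0
time: 11.9
tool_pos: [326.3, 299.3, 180.2]
tcp_rot: [180.0, -0.1, 46.4]
ft_force: [0.9, -0.1, 0.3]
finger_gap: 46.7
grip_force: 0.0
```

```bash
python3 -m jog '0 0 0.03 0 0 0 -0.1;0 0 0 0 0 0 1;0 0 0 0 0 0 1;0 0 0 0 0 0 1;0 0 0 0 0 0 1' 30
python3 -m jog '0 0 0 0 0 0 1;0 0 -0.1 0 0 0 1;0 0 -0.4 0 0 0 1;0 0 -0.5 0 0 0 1;0 0 0 0 0 0 1'
python3 - <<'E'
from bench import *
from h import *
d=snapshot("wrist");cv2.imwrite("pics/w7.png",cv2.resize(d["img"][:,:,::-1],(480,360)))
E
```

```text
time: 12.52
tool_pos: [326.1, 299.1, 176.4]
tcp_rot: [180.0, -0.0, 46.4]
ft_force: [0.1, -0.2, 0.8]
finger_gap: 17.2
grip_force: 30.8
time: 13.15
tool_pos: [327.7, 300.3, 281.7]
tcp_rot: [179.9, -0.5, 46.4]
ft_force: [0.5, 0.7, -0.1]
finger_gap: 17.1
grip_force: 30.8
```

View pics/w7.png

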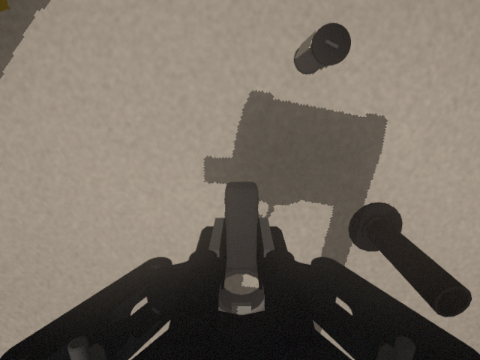

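```bash
python3 -m jog '0 0 -0.4 0 0 0 1;-0.156 0.57 0 0 0 0 1;-0.156 0.57 0 0 0 0 1;-0.156 0.57 0 0 0 0 1;-0.156 0.57 0 0 0 0 1'
python3 -m jog '-0.156 0.57 0 0 0 0 1;-0.156 0.57 0 0 0 0 1;-0.156 0.57 0 0 0 0 1;-0.156 0.57 0 0 0 0 1;0 0 0 0 0 0.155 1'
python3 -m jog '0 0 0 0 0 0.155 1;0 0 0 0 0 0.155 1;0 0 0 0 0 0.155 1;0 0 0 0 0 0.155 1;0 0 0 0 0 0.155 1'
python3 -m jog '0 0 0 0 0 0 1;0 0 0 0 0 0 1'
```

```text
time: 13.82
tool_pos: [448.4, 95.0, 315.2]
tcp_rot: [-179.9, 0.1, 46.4]
ft_force: [1.0, 0.9, -0.3]
finger_gap: 17.0
grip_force: 30.7
time: 14.45
tool_pos: [571.0, -109.2, 314.0]
tcp_rot: [-179.9, 0.1, 36.8]
ft_force: [-0.6, 1.3, -0.7]
finger_gap: 17.2
grip_force: 30.7
time: 15.08
tool_pos: [569.9, -105.4, 314.6]
tcp_rot: [-180.0, 0.2, -9.7]
ft_force: [0.0, -0.7, -1.0]
finger_gap: 16.9
grip_force: 30.7
time: 15.32
tool_pos: [570.2, -105.5, 315.5]
tcp_rot: [-180.0, 0.1, -9.2]
ft_force: [0.5, 0.5, -0.2]
finger_gap: 17.6
grip_force: 30.7
```

```bash
python3 -m jog '0 0 0.5 0 0 0 1;0 0 0.5 0 0 0 1;0 0 0.2 0 0 0 1;0 0 0.08 0 0 0 1;0 0 0 0 0 0 1'
python3 -m jog '0 0 0.025 0 0 0 1;0 0 0 0 0 0 1;0 0 0 0 0 0 1'
python3 -m jog '0 0 0.015 0 0 0 1;0 0 0 0 0 0 1;0 0 0 0 0 0 1'
```

```text
time: 15.95
tool_pos: [571.1, -105.8, 189.5]
tcp_rot: [180.0, -0.1, -9.3]
ft_force: [-0.7, 0.5, 0.0]
finger_gap: 17.0
grip_force: 30.7
time: 16.32
tool_pos: [570.8, -105.6, 186.6]
tcp_rot: [180.0, -0.1, -9.4]
ft_force: [-0.7, -0.3, -0.6]
finger_gap: 17.3
grip_force: 30.7
time: 16.7
tool_pos: [570.4, -105.5, 184.3]
tcp_rot: [-180.0, 0.0, -9.4]
ft_force: [-0.7, 0.1, 0.2]
finger_gap: 17.1
grip_force: 30.7
```

```bash
for i in 1; do python3 -m jog '0 0 0.025 0 0 0 1;0 0 0 0 0 0 1;0 0 0 0 0 0 1'
python3 -m jog '0 0 0.012 0 0 0 1;0 0 0 0 0 0 1;0 0 0 0 0 0 1'
python3 -m jog '0 0 0.01 0 0 0 1;0 0 0 0 0 0 1;0 0 0 0 0 0 1'; done | grep -E 'tool_pos|ft_'
```

```text
tool_pos: [570.4, -105.6, 181.8]
ft_force: [0.5, -0.2, 0.1]
tool_pos: [570.5, -105.6, 180.7]
ft_force: [0.7, -0.4, -0.0]
tool_pos: [570.5, -105.6, 179.7]
ft_force: [-0.2, -0.2, -1.0]
```

```bash
(python3 -m jog '0 0 0.008 0 0 0 1;0 0 0 0 0 0 1;0 0 0 0 0 0 1'
python3 -m jog '0 0 0.006 0 0 0 1;0 0 0 0 0 0 1;0 0 0 0 0 0 1') | grep -E 'tool_pos|ft_'
```

```text
tool_pos: [570.6, -105.6, 179.5]
ft_force: [-3.2, 1.1, 5.9]
tool_pos: [570.6, -105.6, 179.4]
ft_force: [-5.7, 1.0, 10.6]
```

```bash
(python3 -m jog '0 0 -0.01 0 0 0 0.4;0 0 0 0 0 0 0.1;0 0 0 0 0 0 0.1;0 0 0 0 0 0 0.1;0 0 -0.3 0 0 0 0.1'
python3 -m jog '0 0 -0.5 0 0 0 0.1;0 0 -0.5 0 0 0 -0.1;-0.425 0.2 0 0 0 0 -0.2;-0.425 0.2 0 0 0 0 -0.2;-0.425 0.2 0 0 0 0 -0.2'
python3 -m jog '-0.425 0.2 0 0 0 0 -0.2;0 0 0 0 0 0 -0.2;0 0 0 0 0 0 -0.2')|grep -vE 'rot|grip'
python3 - <<'E'
from bench import *
from h import *
d=snapshot("wrist");a=d["img"][:,:,::-1];b=snapshot("scene")["img"][:,:,::-1]
c=np.zeros((480,800,3),np.uint8);c[:,:480]=a[:,80:560];c[:229,480:]=cv2.resize(b[230:380,250:460],(320,229))
cv2.imwrite("pics/w8.png",c)
print(w2p(d,[[389,-156,57]]))
E
```

```text
time: 19.2
tool_pos: [568.9, -105.1, 206.6]
ft_force: [0.5, 0.1, 0.2]
finger_gap: 38.6
time: 19.82
tool_pos: [433.6, -144.2, 309.3]
ft_force: [0.2, -0.2, 0.5]
finger_gap: 51.2
time: 20.2
tool_pos: [390.1, -157.0, 309.8]
ft_force: [0.1, -0.6, 0.0]
finger_gap: 51.5
[[319.8865949 254.2441113]]
```

View pics/w8.png

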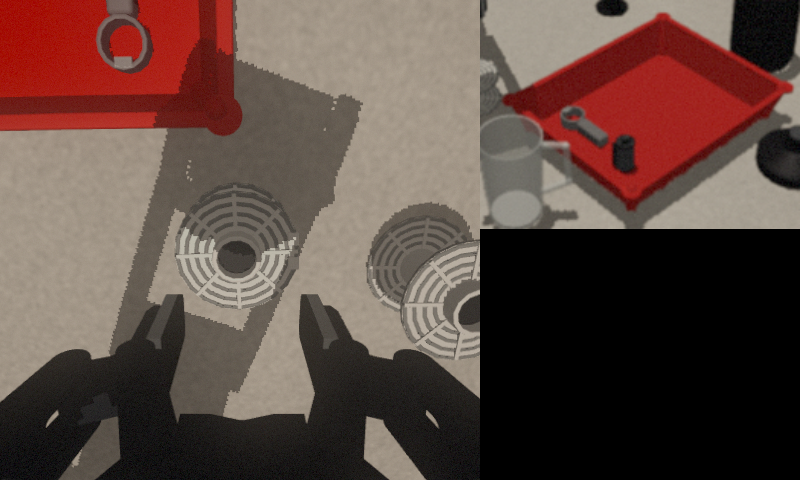

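```bash
python3 - <<'E'
from bench import *
from h import *
d=snapshot("wrist")
print(p2w(d,[[317,257],[317,246]],[57,45]).round(1),sense()["tool_pos"])
E
```

```text
[[ 387.7 -153.5   57. ]
 [ 391.5 -154.    45. ]] [ 390.55959226 -156.73484646  309.53479098]
```

```bash
(python3 -m jog '-0.014 -0.025 0.4 0 0 0 -0.2;0 0 0.3 0 0 0 -0.2;0 0 0.1 0 0 0 -0.2;0 0 0 0 0 0 -0.2;0 0 0.06 0 0 0 -0.2'
python3 -m jog '0 0 0 0 0 0 -0.2;0 0 0.02 0 0 0 -0.2;0 0 0 0 0 0 -0.2;0 0 0 0 0 0 -0.2')|grep -vE 'rot|grip'
```

```text
time: 20.98
tool_pos: [389.8, -154.6, 224.9]
ft_force: [-0.1, -0.3, 0.2]
finger_gap: 51.6
time: 21.48
tool_pos: [388.8, -154.2, 221.4]
ft_force: [0.7, 0.5, 0.3]
finger_gap: 51.1
```

```bash
(python3 -m jog '0 0 0.025 0 0 0 -0.2;0 0 0 0 0 0 -0.2;0 0 0 0 0 0 1;0 0 0 0 0 0 1;0 0 0 0 0 0 1' 40
python3 -m jog '0 0 0 0 0 0 1;0 0 0 0 0 0 1')
python3 - <<'E'
from bench import *
from h import *
d=snapshot("wrist");a=d["img"][:,:,::-1]
cv2.imwrite("pics/w9.png",cv2.resize(a,(480,360)))
E
```

```text
time: 22.1
tool_pos: [388.9, -154.3, 219.1]
tcp_rot: [180.0, -0.0, -9.4]
ft_force: [0.0, 0.3, 2.5]
finger_gap: 31.3
grip_force: 40.3
time: 22.35
tool_pos: [388.9, -154.3, 219.0]
tcp_rot: [180.0, -0.0, -9.4]
ft_force: [0.2, -0.0, 4.1]
finger_gap: 31.2
grip_force: 40.4
```

View pics/w9.png

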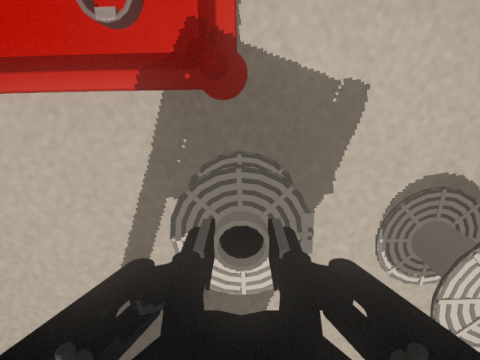

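```bash
(python3 -m jog '0 0 -0.05 0 0 0 1;0 0 -0.1 0 0 0 1;0 0 -0.3 0 0 0 1;0 0 -0.45 0 0 0 1;0 0 0 0 0 0 1'
python3 -m jog '0.42 -0.32 0 0 0 0 1;0.42 -0.32 0 0 0 0 1;0.42 -0.32 0 0 0 0 1;0.42 -0.32 0 0 0 0 1;0.42 -0.32 0 0 0 0 1'
python3 -m jog '0 0 0 0 0 0 1;0 0 0 0 0 0 1')|grep -vE 'rot'
python3 - <<'E'
from bench import *
from h import *
d=snapshot("wrist");a=d["img"][:,:,::-1];b=snapshot("side")["img"][:,:,::-1]
c=np.zeros((480,800,3),np.uint8);c[:360,:480]=cv2.resize(a,(480,360));c[:240,480:]=cv2.resize(b[140:310,150:377],(320,240))
cv2.imwrite("pics/w10.png",c)
E
```

```text
time: 23.02
tool_pos: [390.1, -154.9, 313.3]
ft_force: [0.7, 0.8, -0.5]
finger_gap: 31.5
grip_force: 40.1
time: 23.65
tool_pos: [623.1, -29.4, 307.7]
ft_force: [0.3, -1.0, -0.1]
finger_gap: 31.3
grip_force: 40.0
time: 23.9
tool_pos: [621.4, -30.4, 307.6]
ft_force: [0.5, -0.3, -1.2]
finger_gap: 31.1
grip_force: 40.1
```

View pics/w10.png

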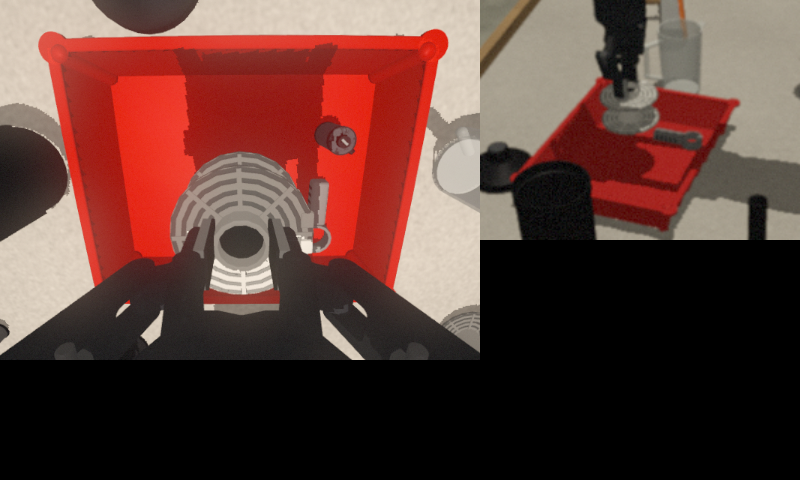

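The reel hangs level above the tray's middle (tray floor spans columns 113–372, reel axis 241). Lowering it now.

```bash
(python3 -m jog '0 0 0.4 0 0 0 1;0 0 0.25 0 0 0 1;0 0 0.1 0 0 0 1;0 0 0 0 0 0 1;0 0 0.04 0 0 0 1'
python3 -m jog '0 0 0 0 0 0 1;0 0 0.03 0 0 0 1;0 0 0 0 0 0 1;0 0 0 0 0 0 1'
python3 -m jog '0 0 0.015 0 0 0 1;0 0 0 0 0 0 1;0 0 0 0 0 0 1')|grep -E 'pos|ft_'
```

```text
tool_pos: [622.8, -30.8, 231.9]
ft_force: [-0.1, -0.9, -1.4]
tool_pos: [622.0, -30.4, 226.8]
ft_force: [-0.8, -0.9, -0.8]
tool_pos: [622.0, -30.5, 225.2]
ft_force: [0.4, -0.3, -0.5]
```

```bash
(python3 -m jog '0 0 0.02 0 0 0 1;0 0 0 0 0 0 1;0 0 0 0 0 0 1'
python3 -m jog '0 0 0.01 0 0 0 1;0 0 0 0 0 0 1;0 0 0 0 0 0 1'
python3 -m jog '0 0 0.007 0 0 0 1;0 0 0 0 0 0 1;0 0 0 0 0 0 1')|grep -E 'pos|ft_'
```

```text
tool_pos: [622.0, -30.4, 223.2]
ft_force: [-0.2, -0.7, -1.0]
tool_pos: [622.0, -30.4, 222.3]
ft_force: [0.1, 0.0, -0.9]
tool_pos: [622.1, -30.5, 222.1]
ft_force: [-4.5, -0.9, 5.2]
```

```bash
(python3 -m jog '0 0 -0.008 0 0 0 0.1;0 0 0 0 0 0 -0.2;0 0 0 0 0 0 -0.2;0 0 0 0 0 0 -0.2;0 0 -0.2 0 0 0 -0.2'
python3 -m jog '0 0 -0.5 0 0 0 -0.2;0 0 -0.4 0 0 0 -0.2;-0.507 -0.315 0 0 0 0 -0.2;-0.507 -0.315 0 0 0 0 -0.2;-0.507 -0.315 0 0 0 0 -0.2'
python3 -m jog '-0.507 -0.315 0 0 0 0 -0.2;-0.507 -0.315 0 0 0 0 -0.2;0 0 0 0 0 0 -0.2;0 0 0 0 0 0 -0.2')|grep -vE 'rot|grip'
python3 - <<'E'
from bench import *
from h import *
d=snapshot("wrist");a=d["img"][:,:,::-1];b=snapshot("side")["img"][:,:,::-1]
c=np.zeros((480,800,3),np.uint8);c[:,:480]=a[:,80:560];c[:240,480:]=cv2.resize(b[140:310,150:377],(320,240))
cv2.imwrite("pics/w11.png",c);print(w2p(d,[[397.5,166.5,112],[397.5,166.5,5]]))
E
```

```text
time: 27.25
tool_pos: [620.9, -30.3, 241.0]
ft_force: [0.2, -0.2, -0.3]
finger_gap: 51.2
time: 27.88
tool_pos: [486.1, 88.4, 334.2]
ft_force: [0.1, 0.4, 0.0]
finger_gap: 51.5
time: 28.38
tool_pos: [397.8, 166.3, 333.9]
ft_force: [0.7, 1.1, 0.2]
finger_gap: 51.3
[[321.131038   270.73104886]
 [321.39500258 224.74511238]]
```

View pics/w11.png

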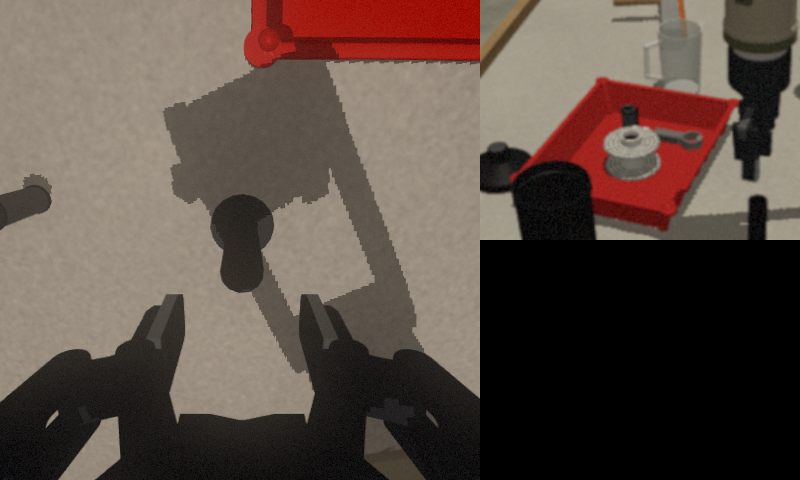

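```bash
(python3 -m jog '0 0 0.4 0 0 0 -0.2;0 0 0.4 0 0 0 -0.2;0 0 0.2 0 0 0 -0.2;0 0 0.04 0 0 0 -0.2;0 0 0 0 0 0 -0.2'
python3 -m jog '0 0 0 0 0 0 1;0 0 0 0 0 0 1;0 0 0 0 0 0 1;0 0 0 0 0 0 1;0 0 0 0 0 0 1' 30)
```

```text
time: 29.1
tool_pos: [398.2, 165.8, 228.9]
tcp_rot: [-180.0, -0.0, -9.4]
ft_force: [-0.3, 1.1, 0.9]
finger_gap: 51.1
grip_force: 0.0
time: 29.72
tool_pos: [398.2, 166.4, 229.7]
tcp_rot: [-179.9, -0.1, -9.3]
ft_force: [0.3, 0.2, 6.1]
finger_gap: 24.5
grip_force: 30.2
```

```bash
(python3 -m jog '0 0 -0.05 0 0 0 1;0 0 -0.2 0 0 0 1;0 0 -0.3 0 0 0 1;0 0 -0.25 0 0 0 1;0 0 0 0 0 0 1'
python3 -m jog '0.507 0.134 0 0 0 0 1;0.507 0.134 0 0 0 0 1;0.507 0.134 0 0 0 0 1;0.507 0.134 0 0 0 0 1;0.507 0.134 0 0 0 0 1'
python3 -m jog '0 0 0 0 0 0 1;0 0 0 0 0 0 1')
python3 - <<'E'
from bench import *
from h import *
d=snapshot("wrist");a=d["img"][:,:,::-1];b=snapshot("side")["img"][:,:,::-1]
c=np.zeros((480,800,3),np.uint8);c[:360,:480]=cv2.resize(a,(480,360));c[:240,480:]=cv2.resize(b[140:310,150:377],(320,240))
cv2.imwrite("pics/w12.png",c)
E
```

```text
time: 30.35
tool_pos: [398.2, 166.4, 310.6]
tcp_rot: [-179.9, -0.2, -9.4]
ft_force: [-0.3, -1.1, -0.6]
finger_gap: 24.9
grip_force: 29.5
time: 30.98
tool_pos: [637.6, 58.0, 306.3]
tcp_rot: [180.0, 0.1, -9.4]
ft_force: [-0.0, 0.3, -0.4]
finger_gap: 24.7
grip_force: 29.6
time: 31.22
tool_pos: [636.0, 58.9, 306.5]
tcp_rot: [180.0, 0.2, -9.4]
ft_force: [-0.9, 0.9, -1.1]
finger_gap: 24.9
grip_force: 29.6
```

View pics/w12.png

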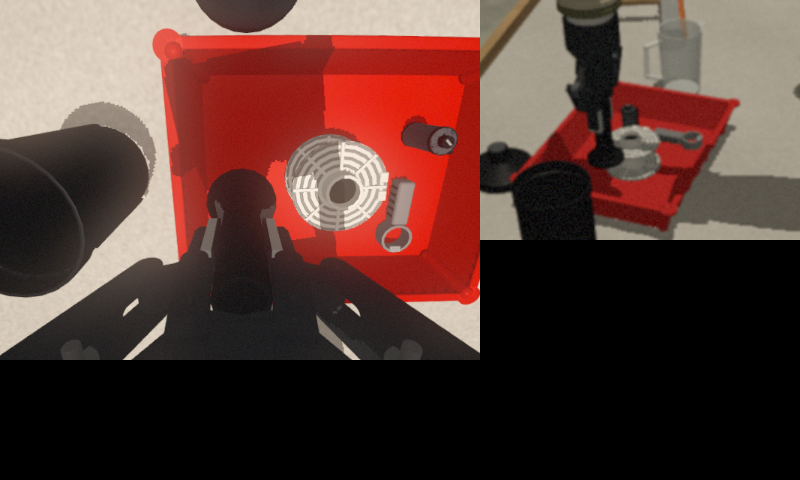

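```bash
(python3 -m jog '0 0 0.35 0 0 0 1;0 0 0.2 0 0 0 1;0 0 0.1 0 0 0 1;0 0 0.03 0 0 0 1;0 0 0 0 0 0 1'
python3 -m jog '0 0 0 0 0 0 1;0 0 0.02 0 0 0 1;0 0 0 0 0 0 1;0 0 0 0 0 0 1'
python3 -m jog '0 0 0.015 0 0 0 1;0 0 0 0 0 0 1;0 0 0 0 0 0 1')|grep -E 'pos|ft_'
```

```text
tool_pos: [637.0, 58.9, 241.2]
ft_force: [-0.0, 0.4, 0.1]
tool_pos: [636.7, 58.8, 238.4]
ft_force: [0.4, -0.2, -1.3]
tool_pos: [636.7, 58.8, 236.8]
ft_force: [-0.2, -0.4, -0.8]
```

```bash
(python3 -m jog '0 0 0.025 0 0 0 1;0 0 0 0 0 0 1;0 0 0 0 0 0 1'
python3 -m jog '0 0 0.01 0 0 0 1;0 0 0 0 0 0 1;0 0 0 0 0 0 1'
python3 -m jog '0 0 0.007 0 0 0 1;0 0 0 0 0 0 1;0 0 0 0 0 0 1')|grep -E 'pos|ft_'
```

```text
tool_pos: [636.7, 58.9, 234.3]
ft_force: [-0.7, -0.7, -0.4]
tool_pos: [636.7, 58.9, 233.4]
ft_force: [0.2, 0.3, -0.1]
tool_pos: [636.8, 58.8, 232.8]
ft_force: [0.7, 0.5, 0.3]
```

```bash
(python3 -m jog '0 0 0.006 0 0 0 1;0 0 0 0 0 0 1;0 0 0 0 0 0 1'
python3 -m jog '0 0 0.006 0 0 0 1;0 0 0 0 0 0 1;0 0 0 0 0 0 1')|grep -E 'pos|ft_'
```

```text
tool_pos: [636.8, 58.8, 232.8]
ft_force: [-2.6, 0.6, 4.6]
tool_pos: [636.9, 58.9, 232.8]
ft_force: [-4.3, 1.2, 9.0]
```

```bash
(python3 -m jog '0 0 -0.008 0 0 0 0.3;0 0 0 0 0 0 -0.2;0 0 0 0 0 0 -0.2;0 0 0 0 0 0 -0.2;0 0 -0.2 0 0 0 -0.2'
python3 -m jog '0 0 -0.5 0 0 0 -0.2;0 0 -0.6 0 0 0 -0.2;0 0 -0.3 0 0 0 -0.2;-0.5 0 0 0 0 0 -0.2;-0.5 0 0 0 0 0 -0.2'
python3 -m jog '-0.5 0 0 0 0 0 -0.2;0 0 0 0 0 0 -0.2;0 0 0 0 0 0 -0.2')|grep -vE 'rot|grip'
python3 - <<'E'
from bench import *
from h import *
a=snapshot("scene")["img"][:,:,::-1];b=snapshot("side")["img"][:,:,::-1]
c=np.zeros((600,800,3),np.uint8);c[:300,:400]=cv2.resize(a[150:390,150:470],(400,300));c[:300,400:]=cv2.resize(b[150:390,150:470],(400,300))
c[300:,:400]=cv2.resize(a[230:360,270:443],(400,300),interpolation=cv2.INTER_CUBIC);c[300:,400:]=cv2.resize(b[180:310,165:338],(400,300),interpolation=cv2.INTER_CUBIC)
cv2.imwrite("pics/f1.png",cv2.convertScaleAbs(c,alpha=1.4))
E
```

```text
time: 35.33
tool_pos: [635.7, 58.8, 250.8]
ft_force: [-1.0, -0.7, 0.0]
finger_gap: 51.3
time: 35.95
tool_pos: [537.2, 75.2, 394.4]
ft_force: [-0.2, 0.9, 0.9]
finger_gap: 51.3
time: 36.33
tool_pos: [489.0, 83.3, 394.1]
ft_force: [0.5, 0.1, 0.7]
finger_gap: 51.1
```

View pics/f1.png

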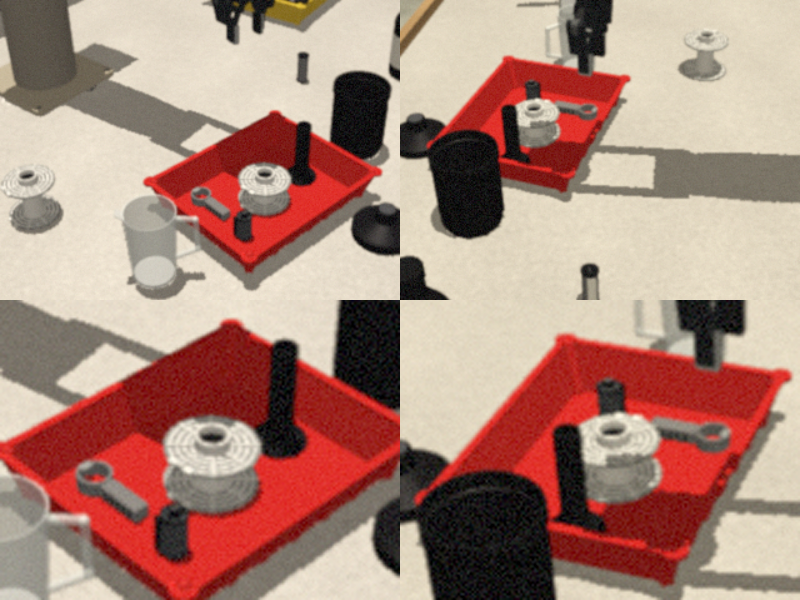

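The final view shows all four pieces standing or lying free on the tray floor in the right order. The 120 items, tank and jug are where they were. Handing in.

```bash
python3 -c "
from bench import *
print(hand_in())"
```

```text
the job is handed in; nothing more can be done
None
```

The kit is laid out and the job handed in at about 36 s: cassette and opener at the end away from the tank, 35 mm reel in the middle, column at the tank end, and the 120 roll, wide reel, tank and jug not handled and looking unmoved in the last camera views.

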